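# Load the bar caddy and roll it to its parking outline

## Robot

A 6-joint arm with a two-finger parallel gripper is mounted at the origin on the work surface. World frame = base frame: x ahead of the robot, y to its left, z up, the work surface at z = 0. Lengths are in m, angles in rad, forces in N, time in s.
With the tool pointing down it reaches from about 0.325 to 0.85 m from the base axis. Payload 4.4 kg.
Tool frame: the origin (TCP) lies on the centre line of the jaws, within the pads' length; the fingertips stand 25 mm ahead of it and the grasp point (between the pads) lies 6 mm ahead of it (manip.tcp_to_tips is the z of the fingertips in the tool frame, in m); z points along the fingers, y is the line along which they close (so a half turn about z gives the same grasp; the last joint's range is limited). The gripper opens to 94 mm and grips with 3 to 60 N. Pads are 16 mm wide; open, the fingers measure 119 mm over their backs; the gripper's body (75 mm by 177 mm) begins 78 mm behind the grasp point.
Start: joints at [-1.401, 0.207, 1.542, -0, 1.393, -0.15], TCP at [0.181, -0.546, 0.23] pointing down, gripper open.
Joint ranges: [-2.73, 2.73], [-0.86, 2.22], [0.23, 2.46], [-1.11, 4.25], [0.08, 2.63], [-2.82, 2.82]. Speed limits (rad/s): [2.79, 2.79, 3.14, 3.14, 3.14, 3.14].

## Interface

Orientations are given as a 3x3 rotation matrix whose columns are the frame's x, y, z axes.
In Python, from plant import manip gives the robot as it stands.
- The arm moves only by the tool drive_tool, never from a script. Its arguments are lists of equal length, an entry for each row: "delta_pos": the shift along the tool's x, y, z in units of 40 mm (1.0 is 40 mm), a list of three; "twist": the turn about the tool's z in units of 5 degrees (1.0 is 5 degrees); "grip": the finger opening in mm, from 0 to 94. In form: {"delta_pos": [[tx, ty, tz], ...], "twist": [twist, ...], "grip": [grip, ...]}. A call has 1 to 20 rows; each row shifts and turns the commanded pose from where the row before left it, along the tool's axes as they then stand; what a row does not reach is not made up. A row lasts 1/8 s, in which the tool goes at most 62.5 mm and 10.7 degrees, less where a joint would pass 70% of its speed; a pose out of reach is approached as far as the arm can. A call is refused whole if a number of a shift passes 1 or a number of a turn 1, either way. A call with a gripper value outside its range is refused whole. The fingers move at their own pace and stop on an object; "force" is the grip in N (left out, the last holds). Time passes only in rows, so rows that do not move let the fingers close. It gives the time, the measured TCP pose, the force, the opening and the grip force at its end, in the units of the state.
- manip.sense(): the state, without advancing time (a new reading comes with each control period).
- manip.read_camera(name): name is "scene" or "top" or "wrist"; returns a dict with "color" (400x640x3 uint8, red, green, blue), "fx", "fy", "cx", "cy" (pixels), "xyz" and "attitude" of the camera in the world. Camera axes: x right, y down, z forward; pixel columns grow to the right and rows downward; lengths in m; the calibration is good to about 2 mm. A picture is of the moment at which its call begins. There is no depth.
- manip.close_job(): hands the job in; it is judged then, once.
Trained networks look in a picture, given as the dict that the camera call returned (one of the last four; its "shot" number tells which), for a name from the list of things; names that differ only in an ending like _2 or _b are one class to them, and where a whole thing is asked for, a point or a joint stands for the part that bears it (a point fixed in the world has none). Each returns a list of dicts, best first, with "confidence" (0 to 1); they miss things now and then, are a little off and sometimes report something else, mostly with a low value. They report only what shows in the picture. A call takes as long as a camera call. They do not tell look-alikes from the thing itself.
- manip.regions_of(target, picture): "pixels" (400x640 bool, what is visible of it) and "box" ([left, top, right, bottom] in pixels, round what is visible of it).
The state is a dict: "time_s": time; "joint_pos": joint angles; "dq": joint speeds; "joint_efforts": joint torques, N m; "ee_pos": TCP position; "ee_rot": TCP orientation; "wrist_force": force on the tool from outside, world axes, zero at the start; "wrist_torque": the same for the moment, N m; "finger_gap": finger opening in m; "grasp_force": force on a finger pad.
Only numpy, scipy, OpenCV 4.12 (cv2) and the standard library are available. Lean on these libraries where they do the work, as an engineer would, in place of code of your own. Each camera call takes 0.05 s, during which the arm holds its last target. There are 200 camera calls.

## Task

First stand the copper shaker upright on the deck of the little wheeled caddy and let go of it. Then push the caddy forward by its handle, on its wheels and never lifted, until both front swivel castors trail straight, and steer it forwards to park its deck square and centred inside the dark inlaid outline, front end towards the double bar, with the shaker still standing on it and both castors still trailing straight back. Leave the jug, the glasses and the muddler where they are.

Things in the scene. Friction and masses are not known exactly. Their poses are not given: they have to be found in the camera images.
- caddy: Wheeled bar caddy, 0.74 kg: dark wood tray (deck) 200 x 130 mm, rim 5 thick, floor 42 and rim top 57 above the table. Origin on the table under the deck's centre; x to its front, y to its left. Fixed rear wheels at x -85, y +-80. Swivel castors beside the deck on a steel front beam, pivots at x +75, y +-98. Rolls easily, but stays where it is left
- caddy_handle (a point): Middle of the caddy's handle bar: a level wooden bar along the caddy's y, 126 long, 12 thick (along caddy x), 16 high, on two 10 mm diameter uprights at y +-55. This point is the bar's centre, at x -105, y 0, 146 mm above the table. Can be pinched from above, fingers fore and aft of it
- caddy_deck (a point): Point on the deck floor, 30 mm ahead of the deck's centre, 42 mm above the table: a good place for the shaker, clear of a hand on the handle
- caddy_front (a point): Middle of the deck's front edge, x +100 in the caddy frame, 42 mm up
- castor_left (a joint): Swivel angle of the left front castor, rad, positive anticlockwise from above. 0 (or a full turn): trailing straight, wheel behind its pivot. No stops. It swings straight by itself within about 70 mm of forward travel, and away again if the caddy is rolled back or turned sharply. Starts far off
- castor_right (a joint): The same for the right front castor
- hub_left (a point): Wheel centre of the left castor, 16 mm from its upright pivot axis and 14 mm above the table (wheel diameter 28)
- hub_right (a point): Wheel centre of the right castor, likewise
- shaker: Copper-coloured steel cocktail shaker, 160 high, 0.3 kg, standing. Foot diameter 56, widest 70 at 85 to 98 mm up, then narrowing to a straight cap of 40 diameter between 120 and 157 mm up. Origin: centre of its foot; z up
- mark: Parking outline inlaid flush in the trolley top: dark wood rectangle of 6 mm strips, 236 x 166 mm outside, with a second, wider bar just outside one short end, the front end. Origin: its centre, on the table; x points to the double-barred front end. The deck belongs centred over it, caddy x along mark x; the castors stand outside it
- mark_front (a point): Where the middle of the deck's front edge belongs: 100 mm ahead of the outline's centre, on the table
- jug: Glass mixing jug with a handle, 86 diameter, 150 high, a bystander. Origin: centre of its foot
- glass_a: Rocks glass, 80 diameter, 85 high, a bystander. Origin: centre of its foot
- glass_b: The other rocks glass, the same
- muddler: Bamboo muddler lying flat, 210 long, 36 thick, a bystander. Origin: under its middle; x along it
Mind the look-alikes: they are no part of the job. Of the things shaped like the shaker, the copper one is meant.

How it is judged:
By the outcome, as a careful person would: the job done as asked, in the order asked, and still so for the second after the job is handed in, with the robot touching nothing.
It also fails if it takes over 59 s, if anything falls off the work surface, if the arm or the gripper's body presses on something with over 40 N, if the wrist force passes 120 N, or if a joint passes its speed limit or range.

## Working session

There is one attempt and no reset: what is moved stays moved. The work goes in short steps, Python scripts to look and compute and a tool call to move; the robot and the scene stay as the last step left them, time stands still between calls to the robot, and variables do not carry over. Pictures are saved under pics/ and viewed, at most 10 in all, crops included, and the job is handed in when it is done.

Besides the shell and the picture viewer there is one more tool, called after "Call:" as a command line: name --pt "numbers of a row" for each row, then --argument value for the rest. drive_tool: Moves the arm, as the interface text tells. Its arguments: {"type":"object","properties":{"delta_pos":{"type":"array","items":{"type":"array","items":{"type":"number"}}},"twist":{"type":"array","items":{"type":"number"}},"grip":{"type":"array","items":{"type":"number"}},"force":{"type":"number"}},"required":["delta_pos","twist","grip"]}

```bash
ls; mkdir -p pics; cat > h.py <<'E'
import numpy as np, cv2
from plant import manip
def ray(p,uv):
    d=np.array([(uv[0]-p['cx'])/p['fx'],(uv[1]-p['cy'])/p['fy'],1.]); return np.array(p['attitude'])@d
def onz(p,uv,z):
    d=ray(p,uv); c=np.array(p['xyz']); return c+d*(z-c[2])/d[2]
def proj(p,X):
    q=np.array(p['attitude']).T@(np.array(X)-np.array(p['xyz'])); return np.array([p['fx']*q[0]/q[2]+p['cx'],p['fy']*q[1]/q[2]+p['cy']])
def save(p,n,box=None,s=1):
    im=p['color'][:,:,::-1]
    if box: im=im[box[1]:box[3],box[0]:box[2]]
    cv2.imwrite('pics/'+n,cv2.resize(im,None,fx=s,fy=s,interpolation=cv2.INTER_CUBIC))
E
python3 - <<'E'
from h import *
np.set_printoptions(precision=3,suppress=True)
for n in ['scene','top']:
    p=manip.read_camera(n); save(p,n+'0.png')
    print(n,p['fx'],p['fy'],p['cx'],p['cy'],p['xyz'],np.array(p['attitude']).tolist())
    for t in ['caddy','shaker','mark','jug','glass_a','muddler','caddy_handle','hub_left']:
        for r in manip.regions_of(t,p)[:4]:
            print(t,round(r['confidence'],2),r['box'],r['pixels'].sum())
print(manip.sense()['ee_rot'])
E
```

```text
pics
scene 473.01989675785643 473.01989675785643 315.0050358979979 205.88836123892352 [0.975 0.662 1.163] [[-0.8622346439601658, 0.40303423843102404, -0.30678139025568435], [0.506508088262363, 0.6872682072232491, -0.5206841344471209], [0.0009875625004677803, -0.604339154773597, -0.7967265595722549]]
caddy 0.8 [267.8, 108.9, 338.1, 203.6] 2801
shaker 0.93 [417.5, 217.8, 450.1, 261.4] 944
shaker 0.8 [341.7, 249.2, 367.1, 293.0] 892
shaker 0.58 [328.4, 249.8, 431.9, 345.8] 651
mark 0.62 [329.0, 249.0, 433.1, 346.9] 488
jug 0.75 [216.9, 186.1, 251.5, 242.3] 1443
glass_a 0.95 [262.8, 271.9, 298.1, 312.4] 1012
glass_a 0.56 [241.4, 234.0, 271.1, 271.8] 856
muddler 0.62 [203.0, 148.9, 230.2, 188.5] 387
caddy_handle 0.92 [266.1, 113.3, 343.3, 204.7] 2911
hub_left 0.51 [333.1, 175.6, 338.7, 184.2] 42
top 380.4221797138396 380.4221797138396 322.15367819011146 203.34740431757328 [0.451 0.016 1.005] [[0.006767322930941683, -0.9916485252413922, 0.12879210273506864], [-0.9999770961885972, -0.006697800236817502, 0.0009729183978762486], [-0.0001021693182350446, -0.1287957369580213, -0.9916711388877216]]
caddy 0.58 [379.6, 185.0, 490.6, 273.4] 5131
shaker 0.95 [218.8, 282.0, 252.3, 314.5] 873
shaker 0.56 [233.0, 189.1, 267.2, 217.6] 729
shaker 0.37 [380.3, 186.1, 486.4, 269.7] 5239
mark 0.62 [186.2, 189.4, 286.0, 263.7] 872
mark 0.16 [389.0, 186.4, 392.8, 190.4] 36
jug 0.63 [348.5, 104.0, 403.6, 153.1] 1723
jug 0.43 [382.6, 183.7, 486.5, 270.9] 5424
jug 0.38 [387.9, 182.6, 393.4, 197.0] 54
glass_a 0.87 [314.8, 110.4, 343.6, 146.1] 863
glass_a 0.87 [260.6, 113.6, 298.1, 148.6] 887
muddler 0.81 [420.3, 141.1, 502.7, 156.3] 721
muddler 0.63 [185.3, 189.7, 285.7, 260.6] 769
caddy_handle 0.86 [382.2, 182.3, 488.6, 271.0] 5340
hub_left 0.73 [262.5, 112.6, 294.4, 144.7] 852
[[ 0.949  0.314 -0.   ]
 [ 0.314 -0.949 -0.   ]
 [-0.     0.    -1.   ]]
```

View pics/scene0.png

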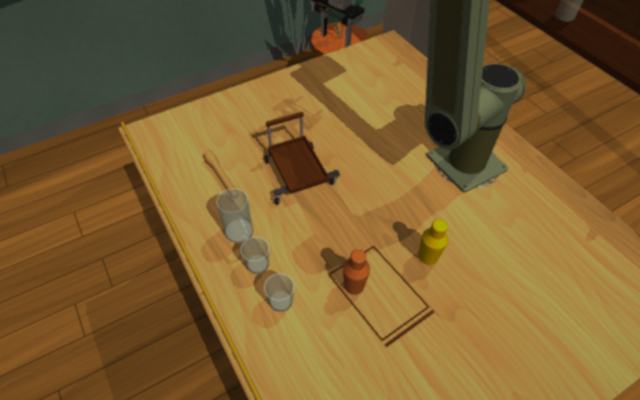

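View pics/top0.png

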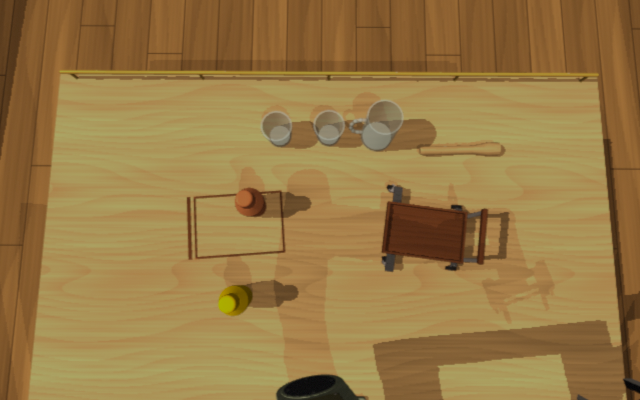

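In the scene view there are two shaker-shaped things: one copper/orange at (356,270), which is (249,202) in top, and one yellow at (433,242), which is (234,300) in top. The copper one is meant by its colour. It stands on the outline's side strip. The caddy is at top (430,232), with its front to the left (+y) and its handle at the right.

```bash
python3 - <<'E'
from h import *
np.set_printoptions(precision=4,suppress=True)
P={n:manip.read_camera(n) for n in ['scene','top']}
p=P['scene']; 
a=p['color'][205:310,310:470]; b=P['top']['color'][170:290,180:300]; c=P['top']['color'][175:280,370:500]
r=lambda x:cv2.resize(x,(400,290),interpolation=cv2.INTER_CUBIC)
cv2.imwrite('pics/crop.png',np.vstack([np.hstack([r(a),r(b)]),np.hstack([r(c),r(c)*0])])[:,:,::-1])
# copper masks
from scipy.optimize import least_squares
for col in ['shaker']:
    for n in P:
        hsv=cv2.cvtColor(P[n]['color'],cv2.COLOR_RGB2HSV)
        for g in manip.regions_of('shaker',P[n])[:3]:
            m=g['pixels']; print(n,g['box'],np.median(hsv[m],axis=0))
# silhouette fit: shaker profile points
prof=[(0,.028),(.085,.035),(.098,.035),(.12,.02),(.157,.02)]
def box(p,x,y):
    t=np.linspace(0,2*np.pi,24); pts=np.array([proj(p,(x+r*np.cos(k),y+r*np.sin(k),z)) for z,r in prof for k in t])
    return np.r_[pts.min(0),pts.max(0)]
def pick(p,cx):
    return min(manip.regions_of('shaker',p)[:3],key=lambda g:abs((g['box'][0]+g['box'][2])/2-cx))['box']
bs=pick(P['scene'],354); bt=pick(P['top'],250)
for w in ['scene','top','both']:
    f=lambda v:np.r_[(box(P['scene'],*v)-bs)*(w!='top'),(box(P['top'],*v)-bt)*(w!='scene')]
    s=least_squares(f,[.48,.2]); print('shaker',w,s.x,s.fun)
p=P['top'];hsv=cv2.cvtColor(p['color'],cv2.COLOR_RGB2HSV)
def mask_rect(sl,cond,z):
    m=np.zeros((400,640),bool); m[sl]=cond[sl]; v,u=np.nonzero(m)
    pts=np.array([onz(p,(a,b),z)[:2] for a,b in zip(u,v)],np.float32); return pts
lum=p['color'].max(2).astype(float); bl=cv2.medianBlur(p['color'].max(2),31).astype(float)
pts=mask_rect(np.s_[185:265,180:290],lum<bl-35,0)
c,s,an=cv2.minAreaRect(pts); print('mark',len(pts),c,s,an,cv2.boxPoints((c,s,an)))
print(np.median(hsv[215:245,400:450].reshape(-1,3),axis=0))
red=(hsv[...,2]<110)&(hsv[...,1]>140)
m=np.zeros((400,640),np.uint8); m[195:270,380:472]=red[195:270,380:472]
m=cv2.morphologyEx(m,cv2.MORPH_OPEN,np.ones((9,9)))
pts=mask_rect(np.s_[:,:],m>0,.057); c,s,an=cv2.minAreaRect(pts); print('deck',c,s,an,cv2.boxPoints((c,s,an)))
E
```

```text
scene [418.6, 221.2, 450.6, 260.4] [ 23. 255. 134.]
scene [344.1, 250.7, 370.5, 291.5] [ 11. 203. 127.]
scene [217.2, 189.5, 253.2, 242.7] [ 23.  66. 124.]
top [218.7, 283.1, 251.3, 316.1] [ 23. 255. 124.]
top [233.2, 186.8, 267.2, 218.3] [ 11. 184. 115.]
top [184.2, 193.0, 284.8, 260.0] [ 14. 166. 114.]
shaker scene [0.5702 0.1915] [-0.5258 -2.6221  0.5202  2.6308  0.      0.     -0.     -0.    ]
shaker top [0.5708 0.1931] [-0.     -0.      0.      0.      0.9024  0.9032 -0.9983 -0.9699]
shaker both [0.5706 0.1924] [-0.4531 -2.2993  0.6066  2.9499  1.1947  0.9901 -0.7331 -0.8899]
mark 1061 (0.5311462879180908, 0.23643192648887634) (0.17746977508068085, 0.2739982008934021) 4.634982585906982 [[0.4316 0.3658]
 [0.4538 0.0927]
 [0.6307 0.1071]
 [0.6085 0.3802]]
[ 11. 190.  86.]
deck (0.5043995380401611, -0.24744591116905212) (0.22045345604419708, 0.13250742852687836) 83.54751586914062 [[ 0.4262 -0.3495]
 [ 0.5578 -0.3644]
 [ 0.5826 -0.1454]
 [ 0.451  -0.1305]]
```

View pics/crop.png

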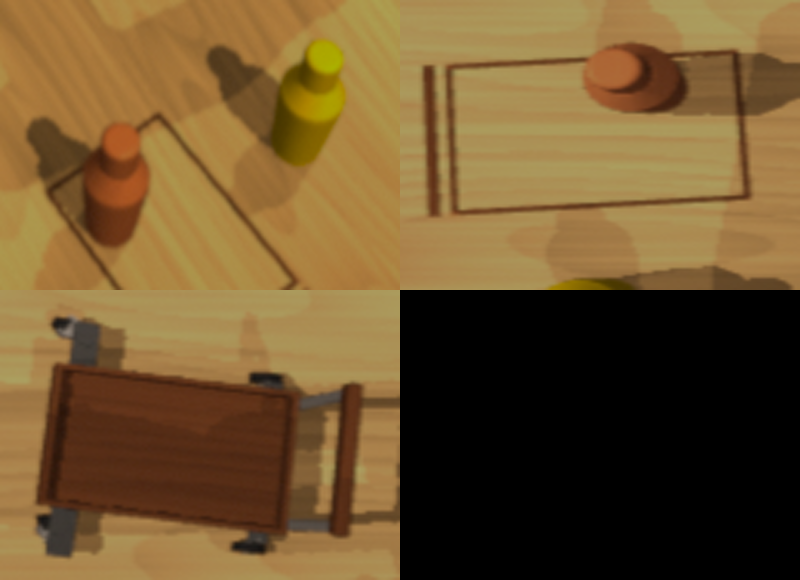

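The crop confirms it: the copper shaker is at scene (356,270), and the yellow look-alike is next to it. The caddy deck corners and mark corners can be read off, so I'll compute the poses from them.

```bash
python3 - <<'E'
from h import *
np.set_printoptions(precision=4,suppress=True)
p=manip.read_camera('top')
M=np.array([onz(p,q,0)[:2] for q in [(194.1,197.3),(196.5,258.1),(281.4,191.1),(284.4,251.9)]])
D=np.array([onz(p,q,.057)[:2] for q in [(387.9,202.2),(382.4,252.1),(466.9,212.3),(462.6,263.7)]])
for n,C in (('mark',M),('deck',D)):
    f=C[:2].mean(0);r=C[2:].mean(0);print(n,C.mean(0),f-r,np.linalg.norm(f-r),np.linalg.norm(C[0]-C[1]),np.degrees(np.arctan2(*(f-r)[::-1])))
w=manip.read_camera('wrist');s=manip.sense();R=np.array(s['ee_rot'])
print(R.T@(np.array(w['xyz'])-s['ee_pos']),R.T@np.array(w['attitude']),w['fx'],w['cx'],w['cy'])
# moves to shaker in tool frame
d=np.array([.5706,.1924,.148])-s['ee_pos'];print(s['ee_pos'],d,R.T@d/.04)
E
```

```text
mark [0.5243 0.2356] [-0.018   0.2311] 0.23175707215220764 0.16116397632193377 94.4492959236594
deck [ 0.5032 -0.2396] [0.0256 0.1972] 0.1988688853533048 0.12545166590115875 82.6083924760678
[ 0.085 -0.001 -0.154] [[ 0.0011 -0.9578 -0.2873]
 [ 1.      0.0012 -0.0003]
 [ 0.0006 -0.2873  0.9578]] 341.66248678841436 316.0129725030129 200.46307273732268
[ 0.1808 -0.5459  0.2305] [ 0.3898  0.7383 -0.0825] [ 15.0543 -14.4564   2.0614]
```

Call:
drive_tool --pt "0 0 0" --pt "0 0 0" --pt "0 0 0" --pt "0 0 0" --pt "0 0 0" --twist '[1, 1, 1, 1, 0.96]' --grip '[80, 80, 80, 80, 80]' --force 30

```text
time_s: 1.92
ee_pos: [0.1808, -0.5458, 0.2304]
ee_rot: [[0.993, -0.115, -0.0], [-0.115, -0.993, 0.0], [-0.0, -0.0, -1.0]]
wrist_force: [-0.5, -0.6, 0.1]
finger_gap: 0.0798
grasp_force: 0.0
```

Call:
drive_tool --pt "0.4 -1 0" --pt "0.4 -1 0" --pt "0.4 -1 0" --pt "0.4 -1 0" --pt "0.4 -1 0" --pt "0.4 -1 0" --pt "0.4 -1 0" --pt "0.4 -1 0" --pt "0.4 -1 0" --pt "0.4 -1 0" --pt "0.4 -1 0" --pt "0.4 -1 0" --pt "0.4 -1 0" --pt "0.4 -1 0" --pt "0.4 -1 0" --pt "0.4 -1 0" --pt "0.4 -1 0" --pt "0.4 -1 0" --pt "0.4 -1 0" --pt "0 -0.44 0" --twist '[0, 0, 0, 0, 0, 0, 0, 0, 0, 0, 0, 0, 0, 0, 0, 0, 0, 0, 0, 0]' --grip '[80, 80, 80, 80, 80, 80, 80, 80, 80, 80, 80, 80, 80, 80, 80, 80, 80, 80, 80, 80]'

```text
time_s: 4.42
ee_pos: [0.5711, 0.1942, 0.2302]
ee_rot: [[0.994, -0.111, -0.0], [-0.111, -0.994, 0.0], [-0.0, -0.0, -1.0]]
wrist_force: [-0.1, 0.2, -0.2]
finger_gap: 0.08
grasp_force: 0.0
```

```bash
python3 - <<'E'
from h import *
np.set_printoptions(precision=4,suppress=True)
w=manip.read_camera('wrist');s=manip.sense();R=np.array(s['ee_rot'])
print(s['time_s'],s['ee_pos'],R.tolist(),proj(w,(.5706,.1924,.157)),proj(w,(.5706,.1924,0)))
for g in manip.regions_of('shaker',w)[:3]: print(g['confidence'],g['box'])
save(w,'w1.png')
E
```

```text
4.475 [0.5705 0.1955 0.2301] [[0.9939026493918497, -0.11026005518607729, -0.0004937228221203545], [-0.11025927532887748, -0.9939018763556635, 0.0013972761508960153], [-0.0006447757848130286, -0.0013343189477272748, -0.9999989019279636]] [320.5485 222.8343] [318.8858 174.9445]
0.9 [281.6, 326.3, 346.9, 399.2]
0.88 [277.0, 152.1, 358.7, 249.0]
```

View pics/w1.png

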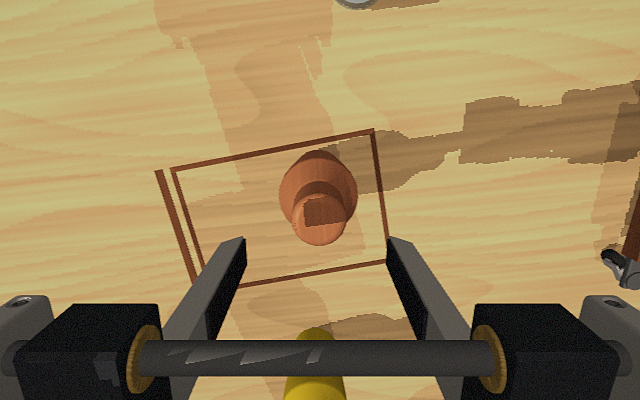

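The wrist view shows the copper cap at (320,220), matching the predicted (320.5,223). The yellow one is below it at (315,380). Descending now.

Call:
drive_tool --pt "0 0.06 0.4" --pt "0 0 0.45" --pt "0 0 0.5" --pt "0 0 0.45" --pt "0 0 0.25" --pt "0 0 0" --pt "0 0 0" --pt "0 0 0" --pt "0 0 0" --pt "0 0 0" --pt "0 0 0" --twist '[0, 0, 0, 0, 0, 0, 0, 0, 0, 0, 0]' --grip '[80, 80, 80, 80, 80, 80, 32, 32, 32, 32, 32]' --force 30

```text
time_s: 5.9
ee_pos: [0.5705, 0.1903, 0.1487]
ee_rot: [[0.994, -0.113, 0.001], [-0.113, -0.994, 0.0], [0.001, -0.0, -1.0]]
wrist_force: [0.3, 0.5, 1.4]
finger_gap: 0.0394
grasp_force: 29.9
```

Call:
drive_tool --pt "0 0 -0.4" --pt "0 0 -0.8" --pt "0 0 -0.7" --pt "0 0 -0.25" --pt "0 0.5 0" --pt "0 0.8 0" --pt "-0.05 0.9 0" --pt "-0.05 0.9 0" --pt "-0.05 0.9 0" --pt "-0.05 0.9 0" --pt "-0.05 0.9 0" --pt "-0.05 0.9 0" --pt "-0.05 0.9 0" --pt "-0.05 0.9 0" --pt "-0.05 0.9 0" --pt "0 0.5 0" --pt "0 0.23 0" --pt "0 0 0" --twist '[0, 0, 0, 0, 0, 0, 0, 0, 0, 0, 0, 0, 0, 0, 0, 0, 0, 0]' --grip '[32, 32, 32, 32, 32, 32, 32, 32, 32, 32, 32, 32, 32, 32, 32, 32, 32, 32]'

```text
time_s: 8.15
ee_pos: [0.5064, -0.2104, 0.2339]
ee_rot: [[0.994, -0.113, -0.001], [-0.113, -0.994, 0.001], [-0.001, -0.001, -1.0]]
wrist_force: [0.0, 0.1, -3.4]
finger_gap: 0.0396
grasp_force: 29.9
```

```bash
python3 - <<'E'
from h import *
np.set_printoptions(precision=4,suppress=True)
t=manip.read_camera('top');w=manip.read_camera('wrist');s=manip.sense()
print(s['time_s'],s['ee_pos'])
save(w,'w2.png')
c=t['color'][:,:,::-1]; r=lambda a:cv2.resize(a,None,fx=5,fy=5,interpolation=cv2.INTER_CUBIC)
cv2.imwrite('pics/mark.png',r(c[180:270,175:295]))
E
```

```text
8.25 [ 0.5067 -0.2095  0.2342]
```

View pics/w2.png

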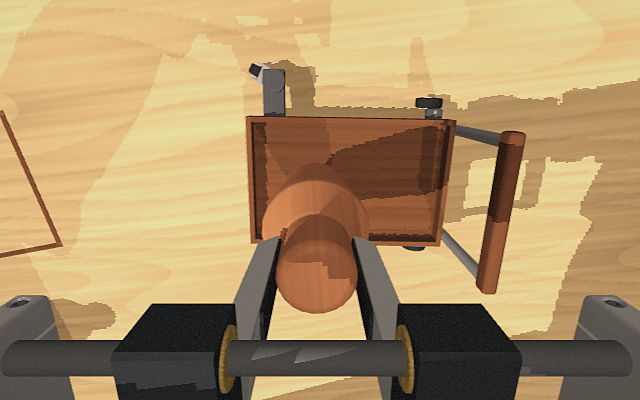

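View pics/mark.png

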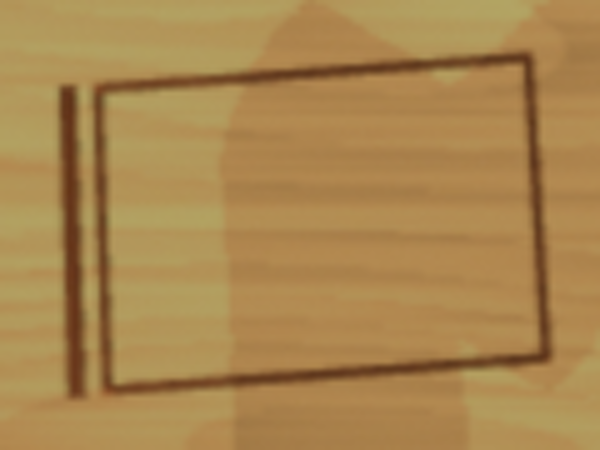

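The wrist view shows the shaker held over the deck. Rim corners are near (248,116), (456,120), (441,246) and (250,243), and the handle ends at (514,134) and (488,292). The top crop shows the empty outline with strip-centre corners at (98,87), (530,57), (547,356) and (108,388), and the double bar to the left.

```bash
python3 - <<'E'
from h import *
np.set_printoptions(precision=4,suppress=True)
t=manip.read_camera('top');w=manip.read_camera('wrist')
def rep(n,C):
    f=C[:2].mean(0);r=C[2:].mean(0);print(n,C.mean(0),np.linalg.norm(f-r),np.linalg.norm(C[0]-C[1]),np.degrees(np.arctan2(*(f-r)[::-1])))
cr=lambda q:(175+(q[0]+.5)/5-.5,180+(q[1]+.5)/5-.5)
M=np.array([onz(t,cr(q),0)[:2] for q in [(98,87),(108,388),(530,57),(547,356)]]);rep('mark',M)
# refine mark by darkness-weighted lines along each side
g=cv2.GaussianBlur(t['color'].astype(float).sum(2),(0,0),.5)
from scipy.optimize import minimize
def cost(v):
    x,y,a=v; c,s=np.cos(a),np.sin(a); k=np.linspace(-1,1,80)
    P=np.vstack([np.c_[k*.115,0*k+.08],np.c_[k*.115,0*k-.08],np.c_[0*k+.115,k*.08],np.c_[0*k-.115,k*.08]])
    uv=np.array([proj(t,(x+c*q[0]-s*q[1],y+s*q[0]+c*q[1],0)) for q in P],np.float32)
    return cv2.remap(g.astype(np.float32),uv[:,0].reshape(1,-1),uv[:,1].reshape(1,-1),cv2.INTER_LINEAR).mean()
m=M.mean(0);r=minimize(cost,[*m,np.radians(94.4)],method='Nelder-Mead',options=dict(initial_simplex=[[*m,1.648],[m[0]+.004,m[1],1.648],[m[0],m[1]+.004,1.648],[*m,1.67]]))
print('mark fit',r.x,np.degrees(r.x[2]),r.fun)
D=np.array([onz(w,q,.057)[:2] for q in [(248,116),(250,243),(456,120),(441,246)]]);rep('deck',D)
H=np.array([onz(w,q,.15)[:2] for q in [(514,134),(488,292)]]);d=H[0]-H[1];print('handle',H.mean(0),np.linalg.norm(d),np.degrees(np.arctan2(d[1],d[0])))
for n in 'wt': pass
print('hub check top', onz(t,(484,236.5),.154))
# handle by top dark-red centroid
E
```

```text
mark [0.5258 0.2366] 0.2304718748144804 0.15955978929663592 94.47092447239791
mark fit [0.5254 0.2374 1.6526] 94.68468965446483 234.5680694580078
deck [ 0.5047 -0.2405] 0.1989013261429851 0.13001384398529586 82.6575004361505
handle [ 0.4909 -0.3432] 0.12341677707304514 -6.335884120255817
hub check top [ 0.4895 -0.345   0.154 ]
```

Call:
drive_tool --pt "0.03 0 0.3" --pt "0 0 0.4" --pt "0 0 0.25" --pt "0 0 0.1" --pt "0 0 0.03" --pt "0 0 0" --pt "0 0 0" --twist '[0, 0, 0, 0, 0, 0, 0]' --grip '[32, 32, 32, 32, 32, 32, 32]'

```text
time_s: 9.22
ee_pos: [0.5082, -0.2109, 0.1918]
ee_rot: [[0.994, -0.113, 0.001], [-0.113, -0.994, -0.001], [0.001, 0.0, -1.0]]
wrist_force: [0.5, 0.0, -3.3]
finger_gap: 0.0398
grasp_force: 29.9
```

Call:
drive_tool --pt "0 0 0.03" --pt "0 0 0" --pt "0 0 0" --twist '[0, 0, 0]' --grip '[32, 32, 32]'

```text
time_s: 9.6
ee_pos: [0.5081, -0.2108, 0.1905]
ee_rot: [[0.994, -0.113, 0.001], [-0.113, -0.994, -0.001], [0.001, 0.0, -1.0]]
wrist_force: [0.3, 0.5, -1.2]
finger_gap: 0.0393
grasp_force: 29.9
```

Call:
drive_tool --pt "0 0 0" --pt "0 0 0" --pt "0 0 0" --pt "0 0 -0.2" --pt "0 0 -0.5" --pt "0 0 -0.6" --pt "0 0.4 0" --pt "0 0.8 0" --pt "-0.05 0.9 0" --pt "0 0.8 0" --pt "0 0.46 0" --pt "0 0 0" --twist '[0, 0, 0, 0, 0, 0, 0, 0, 0, 0, 0, 0]' --grip '[60, 60, 60, 60, 60, 60, 60, 60, 60, 60, 60, 60]'

```text
time_s: 11.1
ee_pos: [0.49, -0.345, 0.2412]
ee_rot: [[0.993, -0.115, -0.001], [-0.115, -0.993, 0.001], [-0.001, -0.001, -1.0]]
wrist_force: [0.3, 0.4, -0.5]
finger_gap: 0.0599
grasp_force: 0.0
```

```bash
python3 - <<'E'
from h import *
w=manip.read_camera('wrist');s=manip.sense();print(s['time_s'],s['ee_pos'],proj(w,(.491,-.344,.154)))
save(w,'w3.png')
E
```

```text
11.15 [ 0.49034316 -0.34392246  0.24134022] [316.46622164 214.72972439]
```

View pics/w3.png

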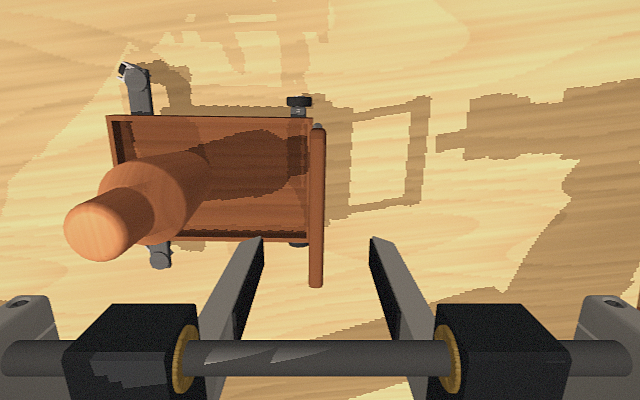

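The wrist view shows the shaker standing on the deck and the handle bar at column 316, rows 125–288, centred and square between the fingers. Pinching it now.

Call:
drive_tool --pt "0 0 0.5" --pt "0 0 0.7" --pt "0 0 0.6" --pt "0 0 0.4" --pt "0 0 0.03" --pt "0 0 0" --pt "0 0 0" --pt "0 0 0" --pt "0 0 0" --pt "0 0 0" --twist '[0, 0, 0, 0, 0, 0, 0, 0, 0, 0]' --grip '[60, 60, 60, 60, 60, 40, 20, 8, 8, 8]' --force 35

```text
time_s: 12.4
ee_pos: [0.4907, -0.3442, 0.153]
ee_rot: [[0.994, -0.113, 0.0], [-0.113, -0.994, -0.001], [0.0, 0.001, -1.0]]
wrist_force: [0.4, -1.7, 0.3]
finger_gap: 0.0138
grasp_force: 0.9
```

Call:
drive_tool --pt "0 0 0" --pt "0 0 0" --pt "0 -0.03 0" --pt "0 -0.06 0" --pt "0 -0.1 0" --pt "0 -0.15 0" --pt "0 -0.2 0" --pt "0 -0.2 0" --pt "0 -0.2 0" --pt "0 -0.2 0" --pt "0 -0.2 0" --pt "0 -0.2 0" --pt "0 -0.2 0" --pt "0 -0.2 0" --pt "0 -0.15 0" --pt "0 -0.1 0" --pt "0 -0.05 0" --pt "0 0 0" --twist '[0, 0, 0, 0, 0, 0, 0, 0, 0, 0, 0, 0, 0, 0, 0, 0, 0, 0]' --grip '[8, 8, 8, 8, 8, 8, 8, 8, 8, 8, 8, 8, 8, 8, 8, 8, 8, 8]'

```text
time_s: 14.65
ee_pos: [0.501, -0.2546, 0.1529]
ee_rot: [[0.994, -0.113, 0.0], [-0.113, -0.994, 0.001], [0.0, -0.001, -1.0]]
wrist_force: [2.5, 0.2, 3.3]
finger_gap: 0.012
grasp_force: 35.0
```

```bash
python3 - <<'E'
from h import *
t=manip.read_camera('top');w=manip.read_camera('wrist');s=manip.sense();print(s['time_s'],s['ee_pos'],np.array(s['ee_rot'])[:2,1],s['finger_gap'],s['grasp_force'],s['wrist_force'])
c=t['color'][170:280,350:480,::-1]
a=cv2.resize(c,(400,338),interpolation=cv2.INTER_CUBIC); b=cv2.resize(w['color'][:,:,::-1],(400,250))
cv2.imwrite('pics/m4.png',np.vstack([a,b]))
E
```

```text
14.75 [ 0.50089557 -0.2547176   0.15291033] [-0.11304398 -0.99358979] 0.011767624736926099 34.97861444950104 [1.98421325 1.39586332 3.30358255]
```

View pics/m4.png

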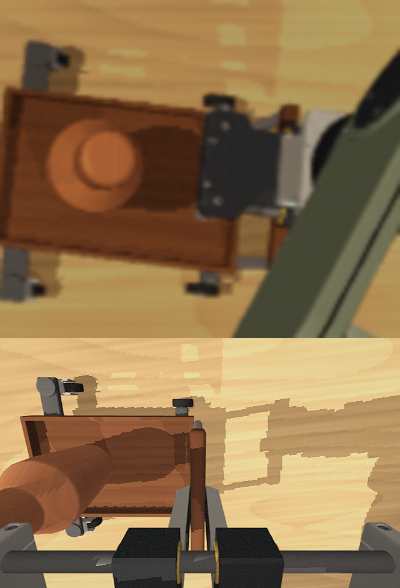

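Both castors now trail: in the top crop the wheels are to the right of the beam, at (65,58) and (38,288). The shaker is still standing. Next I'll plan the steering path.

```bash
cat > plan.py <<'E'
from h import *
from scipy.optimize import minimize
from scipy.interpolate import PchipInterpolator
def plan(H,psi0,goal,pre,post,step=.008,n=5):
    u=lambda a:np.array([np.cos(a),np.sin(a)])
    A0=H+.02*u(psi0); A1=goal[:2]-.085*u(goal[2])
    S=np.linspace(0,1,401)
    def head(v):
        L=v[0]; k=np.r_[0,pre,pre+(L-pre-post)*np.arange(1,n+1)/(n+1),L-post,L]
        return L,PchipInterpolator(k,np.r_[psi0,psi0,v[1:],goal[2],goal[2]])
    def end(v):
        L,f=head(v);p=f(S*L); return A0+L*np.array([np.trapezoid(np.cos(p),S),np.trapezoid(np.sin(p),S)])
    def c(v):
        L,f=head(v); d=f(S*L); k=np.gradient(d,S*L); return (k**2).mean()+.002*(np.gradient(k,S*L)**2).mean()
    L0=np.linalg.norm(A1-A0); v0=np.r_[L0*1.01,np.linspace(psi0,goal[2],n+2)[1:-1]]
    r=minimize(c,v0,constraints=[dict(type='eq',fun=lambda v:(end(v)-A1)*100)],method='SLSQP',options=dict(maxiter=200))
    L,f=head(r.x); N=int(np.ceil(L/step)); s=np.linspace(0,L,4001);p=f(s)
    A=A0+np.c_[np.cumsum(np.r_[0,np.diff(s)*np.cos((p[1:]+p[:-1])/2)]),np.cumsum(np.r_[0,np.diff(s)*np.sin((p[1:]+p[:-1])/2)])]
    Hs=A-.02*np.c_[np.cos(p),np.sin(p)]
    i=np.linspace(0,4000,N+1).astype(int)
    print(r.success,'L',L,'head',np.degrees(r.x[1:]).round(1),'endA',A[-1],A1,'maxk',abs(np.gradient(p,s)).max())
    return Hs[i],p[i]
def rows(Hs,ps):
    # tool y = -heading; twist + lowers heading
    out=[];h=Hs[0].copy();a=ps[0]
    for H1,p1 in zip(Hs[1:],ps[1:]):
        tx=np.array([np.sin(a),-np.cos(a)]);ty=-np.array([np.cos(a),np.sin(a)])
        d=H1-h; r=[round(d@tx/.04,2),round(d@ty/.04,2)];tw=round(-np.degrees(p1-a)/5,2)
        h=h+.04*(r[0]*tx+r[1]*ty); a-=np.radians(tw*5); out.append((*r,tw))
    print('end',h,np.degrees(a)); return out
E
python3 - <<'E'
from plan import *
w=manip.read_camera('wrist');s=manip.sense();ty=np.array(s['ee_rot'])[:2,1];psi=np.arctan2(-ty[1],-ty[0]);H=np.array(s['ee_pos'])[:2]
u=-ty;rt=np.array([u[1],-u[0]]);C=H+.105*u
for n,(a,b) in dict(FR=(.1,.065),RR=(-.1,.065),bar=(-.105,.063)).items():
    X=C+a*u+b*rt;print(n,proj(w,(*X,.057 if n!='bar' else .154)))
g=np.array([.5256,.237,np.radians(94.55)])
Hs,p=plan(H,psi,g,.01,.09)
for i,r in enumerate(rows(Hs,p)): print(i,r,end=' ')
E
```

```text
FR [ 32.51128708 125.90828756]
RR [311.18712839 126.26729781]
bar [319.20659773 148.08382011]
True L 0.39083301287884364 head [80.3 77.5 78.8 83.  89.6] endA [0.53234297 0.15226788] [0.53234297 0.15226788] maxk 2.5849147894914495
end [0.53403573 0.13225675] 94.55745894082379
0 (np.float64(0.0), np.float64(-0.2), np.float64(-0.0)) 1 (np.float64(-0.0), np.float64(-0.2), np.float64(0.02)) 2 (np.float64(-0.0), np.float64(-0.2), np.float64(0.07)) 3 (np.float64(-0.01), np.float64(-0.2), np.float64(0.12)) 4 (np.float64(-0.0), np.float64(-0.2), np.float64(0.14)) 5 (np.float64(-0.01), np.float64(-0.19), np.float64(0.14)) 6 (np.float64(-0.0), np.float64(-0.2), np.float64(0.13)) 7 (np.float64(-0.01), np.float64(-0.21), np.float64(0.1)) 8 (np.float64(0.0), np.float64(-0.19), np.float64(0.12)) 9 (np.float64(-0.0), np.float64(-0.2), np.float64(0.12)) 10 (np.float64(-0.01), np.float64(-0.2), np.float64(0.1)) 11 (np.float64(-0.0), np.float64(-0.2), np.float64(0.09)) 12 (np.float64(-0.0), np.float64(-0.2), np.float64(0.04)) 13 (np.float64(-0.0), np.float64(-0.2), np.float64(0.0)) 14 (np.float64(-0.0)
[... 1316 characters left out ...]
at64(-0.1)) 37 (np.float64(-0.0), np.float64(-0.2), np.float64(-0.03)) 38 (np.float64(-0.0), np.float64(-0.2), np.float64(0.0)) 39 (np.float64(-0.0), np.float64(-0.2), np.float64(0.0)) 40 (np.float64(-0.0), np.float64(-0.19), np.float64(0.0)) 41 (np.float64(-0.0), np.float64(-0.2), np.float64(0.0)) 42 (np.float64(-0.0), np.float64(-0.21), np.float64(0.0)) 43 (np.float64(-0.0), np.float64(-0.19), np.float64(0.0)) 44 (np.float64(-0.0), np.float64(-0.2), np.float64(0.0)) 45 (np.float64(-0.0), np.float64(-0.2), np.float64(0.0)) 46 (np.float64(-0.0), np.float64(-0.2), np.float64(0.0)) 47 (np.float64(-0.0), np.float64(-0.2), np.float64(0.0)) 48 (np.float64(-0.0), np.float64(-0.2), np.float64(0.0))
```

Call:
drive_tool --pt "0 -0.08 0" --pt "0 -0.12 0" --pt "0 -0.2 0" --pt "0 -0.2 0" --pt "-0.01 -0.2 0" --pt "0 -0.2 0" --pt "-0.01 -0.19 0" --pt "0 -0.2 0" --pt "-0.01 -0.21 0" --pt "0 -0.19 0" --pt "0 -0.2 0" --pt "-0.01 -0.2 0" --pt "0 -0.2 0" --pt "0 -0.2 0" --pt "0 -0.2 0" --pt "0 -0.2 0" --pt "0 -0.2 0" --pt "0 -0.15 0" --pt "0 -0.05 0" --pt "0 0 0" --twist '[0, 0, 0.02, 0.07, 0.12, 0.14, 0.14, 0.13, 0.1, 0.12, 0.12, 0.1, 0.09, 0.04, 0, -0.02, -0.03, -0.04, -0.01, 0]' --grip '[8, 8, 8, 8, 8, 8, 8, 8, 8, 8, 8, 8, 8, 8, 8, 8, 8, 8, 8, 8]'

```text
time_s: 17.3
ee_pos: [0.5221, -0.1202, 0.1529]
ee_rot: [[0.978, -0.207, -0.0], [-0.207, -0.978, 0.001], [-0.001, -0.001, -1.0]]
wrist_force: [1.3, 1.1, 5.1]
finger_gap: 0.0115
grasp_force: 35.0
```

```bash
python3 - <<'E'
from plan import *
w=manip.read_camera('wrist');t=manip.read_camera('top');s=manip.sense();ty=np.array(s['ee_rot'])[:2,1];psi=np.arctan2(-ty[1],-ty[0]);H=np.array(s['ee_pos'])[:2]
print(s['time_s'],H,np.degrees(psi),s['wrist_force'],s['wrist_torque'])
u=-ty/np.linalg.norm(ty);rt=np.array([u[1],-u[0]]);C=H+.105*u
a=w['color'][:,:,::-1].copy();b=t['color'][:,:,::-1].copy()
for x,y,z in ((.1,.065,.057),(.1,-.065,.057),(-.1,.065,.057),(-.1,-.065,.057),(-.105,.063,.154),(.075,.098,.03),(.075,-.098,.03)):
    for P,im in((w,a),(t,b)):
        q=proj(P,(*(C+x*u+y*rt),z)); cv2.circle(im,tuple(int(round(k*8)) for k in q),8,(0,255,0),-1,cv2.LINE_AA,3)
q=proj(t,(*C,.05)).astype(int);cr=b[q[1]-60:q[1]+60,q[0]-70:q[0]+70]
cv2.imwrite('pics/m5.png',np.hstack([cv2.resize(cr,(400,343),interpolation=cv2.INTER_CUBIC),cv2.copyMakeBorder(cv2.resize(a,(400,250)),0,93,0,0,0)]))
g=np.array([.5256,.237,np.radians(94.55)])
Hs,p=plan(H,psi,g,.0,.085)
for i,r in enumerate(rows(Hs,p)): print(i,*r,end=' ; ')
E
```

```text
17.4 [ 0.52212816 -0.12024582] 78.03277823697907 [0.59642111 0.92328708 5.15420169] [ 0.05946884 -0.16315223 -0.07059093]Traceback (most recent call last):
  File "<stdin>", line 12, in <module>
  File "plan.py", line 16, in plan
    r=minimize(c,v0,constraints=[dict(type='eq',fun=lambda v:(end(v)-A1)*100)],method='SLSQP',options=dict(maxiter=200))
    res = _minimize_slsqp(fun, x0, args, jac, bounds,
                          constraints, callback=callback, **options)
    meq = sum(map(len, [np.atleast_1d(c['fun'](x, *c['args']))
                                      ~~~~~~~~^^^^^^^^^^^^^^^
  File "plan.py", line 16, in <lambda>
    r=minimize(c,v0,constraints=[dict(type='eq',fun=lambda v:(end(v)-A1)*100)],method='SLSQP',options=dict(maxiter=200))
                                                              ~~~^^^
  File "plan.py", line 12, in end
    L,f=head(v);p=f(S*L); return A0+L*np.array([np.trapezoid(np.cos(p),S),np.trapezoid(np.sin(p),S)])
        ~~~~^^^
  File "plan.py", line 10, in head
    return L,PchipInterpolator(k,np.r_[psi0,psi0,v[1:],goal[2],goal[2]])
             ~~~~~~~~~~~~~~~~~^^^^^^^^^^^^^^^^^^^^^^^^^^^^^^^^^^^^^^^^^^
    x, _, y, axis, _ = prepare_input(x, y, axis)
                       ~~~~~~~~~~~~~^^^^^^^^^^^^
    raise ValueError("`x` must be strictly increasing sequence.")
ValueError: `x` must be strictly increasing sequence.
```

View pics/m5.png

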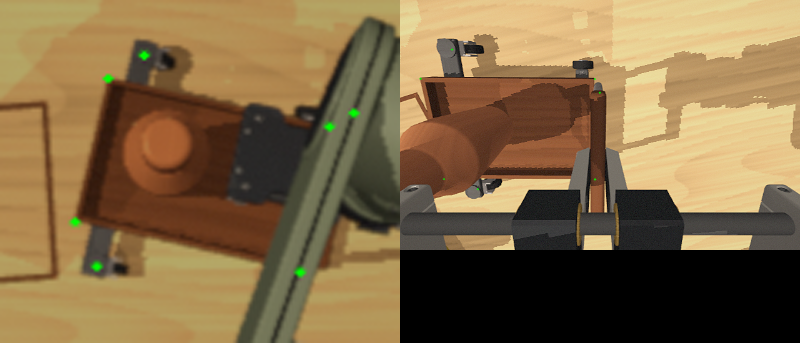

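The overlay shows the predicted rim corners on the real ones within about 1 px. Both castors trail and the shaker is standing. Replanning from here.

```bash
python3 - <<'E'
from plan import *
s=manip.sense();ty=np.array(s['ee_rot'])[:2,1];psi=np.arctan2(-ty[1],-ty[0]);H=np.array(s['ee_pos'])[:2]
g=np.array([.5256,.237,np.radians(94.55)])
Hs,p=plan(H,psi,g,.005,.085,n=4)
for i,r in enumerate(rows(Hs,p)): print(i,*r,end=' ; ')
E
```

```text
True L 0.2545300805079491 head [79.7 83.3 87.9 92.2] endA [0.53234297 0.15226788] [0.53234297 0.15226788] maxk 2.570767460440038
end [0.53375607 0.13215684] 94.53277823697908
0 0.0 -0.2 -0.0 ; 1 0.0 -0.2 -0.05 ; 2 0.0 -0.2 -0.09 ; 3 0.01 -0.2 -0.11 ; 4 0.0 -0.19 -0.11 ; 5 0.01 -0.2 -0.15 ; 6 0.0 -0.2 -0.17 ; 7 0.01 -0.2 -0.19 ; 8 0.01 -0.2 -0.2 ; 9 0.0 -0.2 -0.21 ; 10 0.01 -0.2 -0.23 ; 11 0.01 -0.2 -0.23 ; 12 0.01 -0.2 -0.23 ; 13 0.01 -0.19 -0.22 ; 14 0.0 -0.2 -0.22 ; 15 0.01 -0.2 -0.22 ; 16 0.01 -0.2 -0.17 ; 17 0.0 -0.2 -0.16 ; 18 0.01 -0.2 -0.15 ; 19 0.0 -0.2 -0.12 ; 20 0.01 -0.2 -0.07 ; 21 -0.0 -0.2 -0.0 ; 22 -0.0 -0.19 -0.0 ; 23 -0.0 -0.2 -0.0 ; 24 -0.0 -0.2 -0.0 ; 25 -0.0 -0.2 -0.0 ; 26 -0.01 -0.2 -0.0 ; 27 0.0 -0.2 -0.0 ; 28 0.0 -0.2 -0.0 ; 29 0.0 -0.2 -0.0 ; 30 0.0 -0.2 -0.0 ; 31 0.0 -0.19 -0.0 ;
```

Call:
drive_tool --pt "0 -0.08 0" --pt "0 -0.12 0" --pt "0 -0.2 0" --pt "0 -0.2 0" --pt "0.01 -0.2 0" --pt "0 -0.19 0" --pt "0.01 -0.2 0" --pt "0 -0.2 0" --pt "0.01 -0.2 0" --pt "0.01 -0.2 0" --pt "0 -0.2 0" --pt "0.01 -0.2 0" --pt "0.01 -0.2 0" --pt "0.01 -0.2 0" --pt "0.01 -0.19 0" --pt "0 -0.2 0" --pt "0.01 -0.2 0" --pt "0.01 -0.2 0" --pt "0 -0.2 0" --pt "0.01 -0.2 0" --twist '[0, 0, -0.05, -0.09, -0.11, -0.11, -0.15, -0.17, -0.19, -0.2, -0.21, -0.23, -0.23, -0.23, -0.22, -0.22, -0.22, -0.17, -0.16, -0.15]' --grip '[8, 8, 8, 8, 8, 8, 8, 8, 8, 8, 8, 8, 8, 8, 8, 8, 8, 8, 8, 8]'

```text
time_s: 19.9
ee_pos: [0.5415, 0.0289, 0.1529]
ee_rot: [[0.998, 0.065, -0.0], [0.065, -0.998, -0.0], [-0.0, 0.0, -1.0]]
wrist_force: [0.8, -1.5, 5.5]
finger_gap: 0.0115
grasp_force: 35.0
```

Call:
drive_tool --pt "0 -0.2 0" --pt "0.01 -0.15 0" --pt "0 -0.05 0" --pt "0 0 0" --twist '[-0.12, -0.07, 0, 0]' --grip '[8, 8, 8, 8]'

```text
time_s: 20.4
ee_pos: [0.5406, 0.0453, 0.1529]
ee_rot: [[0.997, 0.081, -0.001], [0.081, -0.997, 0.001], [-0.001, -0.001, -1.0]]
wrist_force: [1.8, -0.0, 5.5]
finger_gap: 0.0114
grasp_force: 35.0
```

```bash
cat > fit.py <<'E'
from h import *
np.set_printoptions(precision=4,suppress=True)
t=manip.read_camera('top');w=manip.read_camera('wrist');s=manip.sense();ty=np.array(s['ee_rot'])[:2,1];psi=np.arctan2(-ty[1],-ty[0]);H=np.array(s['ee_pos'])[:2]
print(s['time_s'],H,np.degrees(psi),s['wrist_force'],s['finger_gap'])
u=-ty/np.linalg.norm(ty);C=H+.105*u;print('pred C',C)
def prof(P,x,y,nx,ny,z,half=.012):
    # bright/dark edge offset along the outward normal (caddy frame) at rim point
    l=np.array([-u[1],u[0]]);k=np.arange(-half,half,.0005);v=[]
    for q in k:
        X=C+(x+q*nx)*u+(y+q*ny)*l; a,b=proj(P,(*X,z)); v.append(cv2.getRectSubPix(P['color'].max(2).astype(np.float32),(1,1),(float(a),float(b)))[0,0])
    g=np.diff(cv2.GaussianBlur(np.array(v,np.float32)[:,None],(1,5),1)[:,0]); i=g.argmax(); return round((k[i]+.00025)*1000,1),round(float(g[i]),1)
for n,P in(('top',t),('wrist',w)):
    print(n,'front',[prof(P,.1,y,1,0,.057) for y in(-.05,-.03,0,.03,.05)],'left',[prof(P,x,.065,0,1,.057) for x in(-.04,0,.04,.06)],'right',[prof(P,x,-.065,0,-1,.057) for x in(-.04,0,.04,.06)])
g=np.array([.5256,.237]);m=np.radians(94.55);c,sn=np.cos(m),np.sin(m);d=g-C
print('to go fwd',d@[c,sn],'left',d@[-sn,c],'yaw',94.55-np.degrees(psi))
cv2.imwrite('pics/last.png',np.vstack([cv2.resize(t['color'][170:290,170:310,::-1],(500,428),interpolation=cv2.INTER_CUBIC)]))
E
python3 fit.py
```

```text
20.5 [0.5407 0.0453] 94.65139341189214 [ 1.4958 -0.094   6.7176] 0.011617197423171743
pred C [0.5321 0.1499]
top front [(np.float64(-4.2), 7.5), (np.float64(-0.7), 7.6), (np.float64(0.3), 10.8), (np.float64(-0.7), 7.7), (np.float64(-0.2), 9.3)] left [(np.float64(-0.2), 7.8), (np.float64(-0.7), 7.6), (np.float64(-10.8), 1.9), (np.float64(-0.2), 1.6)] right [(np.float64(-10.8), 0.4), (np.float64(10.3), 1.6), (np.float64(-3.2), 5.0), (np.float64(8.3), 9.0)]
wrist front [(np.float64(-4.2), 32.7), (np.float64(-4.2), 33.6), (np.float64(10.3), 1.7), (np.float64(4.3), 1.1), (np.float64(-5.2), 2.3)] left [(np.float64(-5.7), 31.4), (np.float64(-1.2), 32.2), (np.float64(-5.7), 23.2), (np.float64(6.8), 6.7)] right [(np.float64(4.3), 22.3), (np.float64(4.8), 33.7), (np.float64(2.3), 55.9), (np.float64(2.3), 16.8)]
to go fwd 0.08731934047603976 left -0.000390523068492658 yaw -0.1013934118921469
```

Call:
drive_tool --pt "0 -0.05 0" --pt "0 -0.12 0" --pt "0 -0.2 0" --pt "0.01 -0.2 0" --pt "0 -0.2 0" --pt "0 -0.2 0" --pt "0 -0.2 0" --pt "0 -0.2 0" --pt "0 -0.2 0" --pt "0 -0.2 0" --pt "0 -0.2 0" --pt "0 -0.14 0" --pt "0 -0.1 0" --pt "0 -0.04 0" --pt "0 0 0" --pt "0 0 0" --twist '[0, 0, 0, 0, 0, 0, 0, 0, 0, 0, 0, 0, 0, 0, 0, 0]' --grip '[8, 8, 8, 8, 8, 8, 8, 8, 8, 8, 8, 8, 8, 8, 8, 8]'

```text
time_s: 22.5
ee_pos: [0.5335, 0.1348, 0.1529]
ee_rot: [[0.997, 0.081, -0.001], [0.081, -0.997, 0.0], [-0.001, -0.001, -1.0]]
wrist_force: [0.7, -0.3, 6.5]
finger_gap: 0.0117
grasp_force: 35.0
```

```bash
cat >> fit.py <<'E'
l=np.array([-u[1],u[0]])
G=t['color'].max(2).astype(np.float32)
def scan(x,y,nx,ny,k):
    return np.array([cv2.getRectSubPix(G,(1,1),tuple(float(v) for v in proj(t,(*(g+(x+q*nx)*np.array([c,sn])+(y+q*ny)*np.array([-sn,c])),0))))[0,0] for q in k])
for n,a in dict(front=(.115,.0,1,0),left=(0,.08,0,1),right=(0,-.08,0,-1)).items(): 
    for off in(-.03,.03):
        k=np.arange(-.008,.008,.0005); b=list(a); b[1 if a[2] else 0]+=off; v=scan(*b,k); print('strip',n,off,round(k[v.argmin()]*1000,1),v.min(),v.max())
E
python3 fit.py
```

```text
22.6 [0.5335 0.1348] 94.65409347245492 [1.4827 0.066  6.1628] 0.011452484792008472
pred C [0.525  0.2394]
top front [(np.float64(-1.2), 5.3), (np.float64(1.8), 8.0), (np.float64(5.3), 8.5), (np.float64(-8.7), 7.4), (np.float64(-7.7), 6.7)] left [(np.float64(0.8), 10.4), (np.float64(2.8), 9.1), (np.float64(2.3), 2.5), (np.float64(3.3), 0.1)] right [(np.float64(-10.8), 0.5), (np.float64(2.8), 0.4), (np.float64(0.8), 0.5), (np.float64(-2.7), 3.0)]
wrist front [(np.float64(-4.2), 32.7), (np.float64(-4.2), 29.8), (np.float64(2.8), 1.8), (np.float64(-2.2), 4.2), (np.float64(6.3), 2.2)] left [(np.float64(-0.7), 28.4), (np.float64(-5.7), 29.5), (np.float64(6.8), 30.6), (np.float64(-7.2), 5.5)] right [(np.float64(3.3), 30.4), (np.float64(2.3), 34.7), (np.float64(1.8), 69.6), (np.float64(1.8), 19.4)]
to go fwd -0.0024756279434532177 left -0.0003841012470360387 yaw -0.10409347245492029
strip front -0.03 7.5 57.889618 120.94812
strip front 0.03 -8.0 37.443623 121.0
strip left -0.03 -1.0 114.06377 178.26706
strip left 0.03 0.0 102.03572 176.40625
strip right -0.03 -8.0 127.88939 131.0
strip right 0.03 -8.0 128.12753 132.01576
```

View pics/last.png

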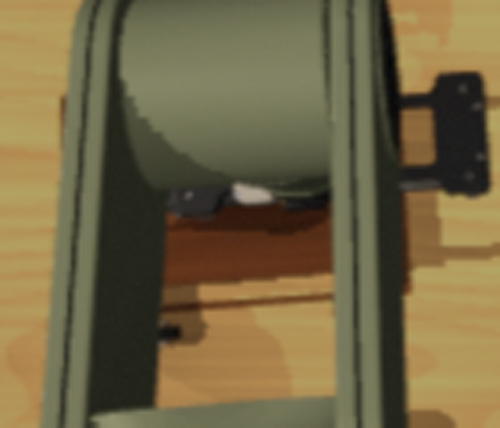

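The last picture shows the caddy inside the outline, mostly hidden by the arm. The estimated overshoot is about 2 mm, so I'll release, clear and measure.

Call:
drive_tool --pt "0 0 0" --pt "0 0 0" --pt "0 0 0" --pt "0 0 0" --pt "0 0 -0.3" --pt "0 0 -0.6" --pt "0 0 -0.9" --pt "0 0 -0.9" --pt "0 0.5 0" --pt "0 1 0" --pt "0 1 0" --pt "0 1 0" --pt "0 1 0" --pt "0 1 0" --pt "0 1 0" --pt "0 1 0" --pt "0 0.5 0" --pt "0 0 0" --twist '[0, 0, 0, 0, 0, 0, 0, 0, 0, 0, 0, 0, 0, 0, 0, 0, 0, 0]' --grip '[20, 30, 40, 40, 40, 40, 40, 40, 40, 40, 40, 40, 40, 40, 40, 40, 40, 40]'

```text
time_s: 24.85
ee_pos: [0.5591, -0.1859, 0.2599]
ee_rot: [[0.997, 0.077, -0.001], [0.077, -0.997, 0.001], [-0.001, -0.001, -1.0]]
wrist_force: [0.0, -0.6, -0.2]
finger_gap: 0.0403
grasp_force: 0.0
```

```bash
cat > chk.py <<'E'
from h import *
from scipy.optimize import least_squares
np.set_printoptions(precision=4,suppress=True)
t=manip.read_camera('top');sc=manip.read_camera('scene');s=manip.sense();print(s['time_s'],s['ee_pos'])
for P,n in((t,'top'),(sc,'scene')):
    for g in manip.regions_of('shaker',P)[:3]: print(n,'shaker',round(g['confidence'],2),g['box'])
    for k in('hub_left','hub_right'):
        for g in manip.regions_of(k,P)[:3]:
            b=g['box'];X=onz(P,((b[0]+b[2])/2,(b[1]+b[3])/2),.014)[:2];d=X-[.525,.239];a=np.radians(94.6)
            print(n,k,round(g['confidence'],2),'caddy frame',d@[np.cos(a),np.sin(a)],d@[-np.sin(a),np.cos(a)],b)
G=cv2.GaussianBlur(t['color'].max(2).astype(np.float32),(0,0),.6)
def at(P): 
    uv=np.array([proj(t,q) for q in P],np.float32);return cv2.remap(G,uv[:,:1],uv[:,1:],cv2.INTER_CUBIC)[:,0]
a0=np.radians(94.6);O=np.array([.525,.2385])
W=lambda x,y,z:(*(O+x*np.array([np.cos(a0),np.sin(a0)])+y*np.array([-np.sin(a0),np.cos(a0)])),z)
def edge(x,y,nx,ny,z,half,strip):
    k=np.arange(-half,half,.0004);v=at([W(x+q*nx,y+q*ny,z) for q in k])
    if strip: return k[v.argmin()]*1000
    return (k[np.diff(v).argmax()]+.0002)*1000
r=lambda L:np.round(L,1)
ys=np.linspace(-.05,.05,9);xs=np.linspace(-.085,.06,9)
print('rim front',r([edge(.1,y,1,0,.057,.009,0) for y in ys]),'\n rear',r([edge(-.1,y,-1,0,.057,.009,0) for y in ys]))
print('rim left',r([edge(x,.065,0,1,.057,.009,0) for x in xs]),'\n right',r([edge(x,-.065,0,-1,.057,.009,0) for x in xs]))
print('strip front',r([edge(.115,y,1,0,0,.006,1) for y in ys]),'\n rear',r([edge(-.115,y,-1,0,0,.006,1) for y in ys]))
print('strip left',r([edge(x,.08,0,1,0,.006,1) for x in xs]),'\n right',r([edge(x,-.08,0,-1,0,.006,1) for x in xs]))
E
python3 chk.py
```

```text
24.95 [ 0.5594 -0.184   0.2604]
top shaker 0.84 [218.9, 283.3, 252.8, 315.6]
top shaker 0.59 [192.6, 202.5, 235.6, 235.6]
top hub_left 0.55 caddy frame 0.0661814264422168 0.09885542273732786 [209.0, 260.8, 216.4, 266.7]
top hub_left 0.19 caddy frame 0.055527101132416164 -0.0919061209777152 [209.9, 182.3, 218.3, 198.6]
scene shaker 0.72 [372.2, 256.3, 408.4, 300.5]
scene shaker 0.65 [417.6, 219.3, 448.9, 262.1]
scene hub_right 0.42 caddy frame 0.05238643454001417 -0.09456896123406294 [360.9, 319.7, 366.3, 325.4]
rim front [-1.6 -1.2 -7.6  0.8 -0.  -2.4 -2.  -1.2 -1.2] 
 rear [ 7.6  1.6  1.2  0.8  0.4  1.6  0.8 -0.   1.2]
rim left [ 4.  -0.8  0.4  1.2 -0.   1.2  2.   1.2  7.6] 
 right [-4.8  8.4 -2.   8.4  8.   8.4  8.   8.4 -4.4]
strip front [-3.2  3.2  5.6  3.6 -0.8 -2.8 -3.6 -3.2 -3.2] 
 rear [1.2 1.2 1.2 1.2 1.2 1.2 1.2 1.2 1.2]
strip left [-1.6 -0.8  0.  -0.4  0.  -0.4  0.  -0.4  0. ] 
 right [ 4.   1.2 -0.4  0.  -0.4  0.  -0.8  0.   0. ]
```

```bash
python3 - <<'E'
from h import *
np.set_printoptions(precision=3,suppress=True)
a=np.radians(94.6);O=np.array([.525,.2375])
for n in('top','scene'):
    P=manip.read_camera(n);G=P['color'].max(2).astype(np.float32)
    for sgn in(1,-1):
        xs=np.arange(.025,.1,.004);ys=np.arange(.078,.12,.004)*sgn
        print(n,sgn,'cols x 25..97, rows |y| 78..118')
        for y in ys:
            print(' '.join('%3d'%cv2.getRectSubPix(G,(1,1),tuple(float(v) for v in proj(P,(*(O+x*np.array([np.cos(a),np.sin(a)])+y*np.array([-np.sin(a),np.cos(a)])),.02))))[0,0] for x in xs))
E
```

```text
top 1 cols x 25..97, rows |y| 78..118
132 125  95  72  72  87  96  88  86 126 129 108  70  81  83  85  87 110 139
126 127  95  76  75  86  82  78  82 122 128 108  72  80  83  84  87 106 138
180 175 126 108 108 109 108 107 114 166 170 138  74  76  80  83  88 129 179
182 176 128 111 110 108 102  96  94 141 134 104  58  71  80  83  86 128 179
170 137 113 109 113 103  55  44  41  53  84  85  61  80  84  83  86 118 177
172 143 109 105 115 107  43  25  29  32  81  88  64  80  83  83  84 112 175
171 150 114 102 103 109  86  73  66  86  97  94  61  80  83  83  86 123 178
174 172 154 127 126 142 151 142 145 166 153 132  90  95  96  99 102 140 180
172 172 171 169 168 179 185 182 184 185 183 177 162 163 165 170 176 183 186
172 172 170 170 170 179 187 186 186 185 184 186 187 187 187 187 187 187 187
175 174 174 173 173 180 187 186 186 186 186 187 187 186 186 187 187 187 187
top -1 cols x 25..97, rows |y| 78..118
124 122  98  71  65  63  66  69  88 122 120 100  64  67  70  72  78  93 122
179 175 140 111 107 110 110 110 132 171 170 146  81  69  73  78  83 115 163
186 174 136 116 115 116 116 114 124
[... 1701 characters left out ...]
 139 165 166 167
114 117 117 111  87  62  67  75  73  56  57  62  63  62  69 105 121 118 120
118 118 118 119 102  68  61  67  69  57  56  62  62  63  65  97 112 108 102
166 165 159 156 137  95  65  48  51  56  60  63  63  62  74 127 150 151 147
174 173 162 141 117  89  53  26  45  55  60  62  62  61  77 141 167 168 167
171 171 165 127  96  82  52  46  52  49  53  56  57  56  85 151 176 176 176
167 167 160 120  90  82  65  65  60  47  43  50  58  68 104 157 177 179 179
166 166 162 136  96  86  83  77  69  58  64  96 120 134 150 166 172 174 178
166 168 166 152 118 108 105 101  97  87 102 143 159 163 166 167 168 170 176
172 177 174 166 156 154 152 149 148 141 150 164 167 167 166 166 166 168 174
```

```bash
python3 - <<'E'
from h import *
a=np.radians(94.6);X=np.array([.525,.2375])+.03*np.array([np.cos(a),np.sin(a)])
prof=[(0,.028),(.085,.035),(.098,.035),(.12,.02),(.157,.02)]
for n in('top','scene'):
    P=manip.read_camera(n)
    q=np.array([proj(P,(X[0]+r*np.cos(k),X[1]+r*np.sin(k),.042+z)) for z,r in prof for k in np.linspace(0,6.28,24)])
    print(n,q.min(0),q.max(0),'axis',proj(P,(*X,.042)),proj(P,(*X,.199)))
    for g in manip.regions_of('shaker',P)[:3]: print(g['box'],round(g['confidence'],2))
E
```

```text
top [194.46755337 205.13248684] [233.98077652 235.89646581] axis [222.99127876 223.63643606] [203.88611874 218.02838401]
[189.6, 206.5, 234.5, 235.5] 0.88
[217.5, 284.1, 253.4, 316.5] 0.58
scene [376.41843997 253.45289769] [406.40976646 301.28400793] axis [387.13851111 291.46116599] [395.31979885 260.72208639]
[417.7, 218.0, 452.2, 262.4] 0.69
[377.0, 258.3, 404.3, 301.6] 0.68
```

The predicted boxes for an upright shaker on the deck match both views. The deck is centred to about 1 mm and the castors trail, so I'm handing in.

```bash
python3 -c "
from plant import manip
print(manip.close_job())"
```

```text
the job is handed in; nothing more can be done
None
```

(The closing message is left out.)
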